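Charged battery from the charger into the label printer

ROBOT

A 7-joint arm with a two-finger parallel gripper is mounted at the origin on the work surface. World frame = base frame: x ahead of the robot, y to its left, z up, the work surface at z = 0. Lengths are in m, angles in degrees, forces in N, time in s.
With the tool pointing down it reaches from about 0.35 to 0.775 m from the base axis. Payload 3.1 kg.
Tool frame: the origin (TCP) lies on the centre line of the jaws, within the pads' length; the fingertips stand 17 mm ahead of it and the grasp point (between the pads) lies 2 mm behind it (robot.tip_reach is the distance from the TCP to the fingertips, in m); z points along the fingers, y is the direction in which the jaws open and shut (so a half turn about z gives the same grasp; the last joint's range is limited). The gripper opens to 85 mm and grips with 20 to 120 N. Pads are 22 mm wide; open, the fingers measure 114 mm over their backs; the gripper's body (76 mm by 85 mm) begins 54 mm behind the grasp point. The pads swing forward as they close: fully open they stand 13 mm farther back than shut.
Start: joints at [65.449, 17.813, 0.802, 86.603, -0.252, 75.585, -1.558], TCP at [0.208, -0.509, 0.248] pointing down, gripper open.
Joint ranges: [-154.91, 154.91], [-16.99, 109.72], [-72.82, 74.43], [7.12, 147.25], [-82.49, 262.49], [11.32, 116.49], [-174.64, 174.64]. Speed limits (degrees/s): [159.86, 159.86, 180, 180, 180, 180, 180].

INTERFACE

Orientations are given as [roll, pitch, yaw] about the fixed x, y, z axes, in that order (R = Rz(yaw) Ry(pitch) Rx(roll)).
In Python, from station import robot, fingers, vision, workorder, recognise gives the robot as it stands. Calls block until the motion is done:
- robot.move_to(position, orientation): joint-space move of the TCP to a pose.
- robot.line_to(position, orientation=None, velocity=0.15, f_stop=None): straight line of the TCP; orientation=None keeps the orientation; velocity is the mean speed in m/s. With f_stop (N) it stops when the force on the tool has changed by that much, and returns True; else False.
- robot.move_j(angles): joint-space move.
- fingers.gripper_to(opening, force=None): opening from 0.0 (shut) to 1.0 (fully open); force is the grip in N (None keeps the last); returns when the fingers have stopped.
- robot.pause(seconds).
- robot.inverse_kinematics(position, orientation): joint angles nearest the present ones, or None.
- vision.grab_frame(name): name is "side" or "top" or "wrist"; returns the picture (400x640x3 uint8, red, green, blue); there is no depth.
- vision.calibration(name): a dict with "mtx" (3x3 intrinsics, pixels), "extrinsics" (4x4, takes a point from world to camera coordinates); the wrist camera has in their place "T_tool_cam" (4x4, takes a point from camera to tool coordinates, whose origin is the TCP and whose axes are the flange's). Camera axes: x right, y up, looking along -z (the intrinsics and any distortion apply to the point x, -y, -z); pixel columns grow to the right and rows downward; lengths in m; the calibration is good to about 2 mm. A picture is of the moment at which its call begins: read the wrist's pose just before it. calibration takes no time and is no camera call.
A pose or a line that the arm cannot do raises robot.PlanningError and nothing moves.
- workorder.close_job(): hands the job in, once; it reports no verdict.
Trained networks look in the newest picture that a camera, given by its name, has taken for a name from the list of things; names that differ only in an ending like _2 or _b are one class to them, and where a whole thing is asked for, a point or a joint stands for the part that bears it (a point fixed in the world has none). Each returns a list of dicts, best first, with "p" (0 to 1); they miss things now and then, are a little off and sometimes report something else, mostly with a low value. They report only what shows in the picture. A call takes as long as a camera call. They do not tell look-alikes from the thing itself.
- recognise(label, camera): "rect" ([centre column, centre row, width, height] in pixels, round what is visible of it).
Readings, each from a call of its own:
- robot.current_time_s(): time.
- robot.current_joint_positions(): joint angles.
- robot.current_dq(): joint speeds.
- robot.current_joint_torque(): joint torques, N m.
- robot.current_tool_pos(): TCP position.
- robot.current_eef_rot(): TCP orientation.
- robot.current_contact_force(): force on the tool from outside, world axes, zero at the start.
- robot.current_torque(): the same for the moment, N m.
- robot.current_finger_gap(): opening from 0.0 (shut) to 1.0 (fully open).
Only numpy, scipy, OpenCV 4.12 (cv2) and the standard library are available. Lean on these libraries where they do the work, as an engineer would, in place of code of your own. Each camera call takes 0.05 s, during which the arm holds its last target.

TASK

Move the charged battery from the charger to the label printer: press it down in the charger until it springs up, lift it out and stand it upright on a free part of the cork mat and let go, so that you can take it again by its narrow edges. Then, leaning it, hook its toe under the lip of the printer's battery bay, straighten it so that it sits upright and fully down in the bay, and let go. Leave everything else on the bench where it is.

Things in the scene. Friction and masses are not known exactly. Their poses are not given: they have to be found in the camera images.
- battery_center (a point): The battery to be moved: a plain black slab, 24 mm thick (x), 54 mm wide (y), 84 mm tall (z), about 0.22 kg. This point is its centre, half-way up, 42 mm above its underside. It starts upright in the charger, its axes parallel to the charger's. It has a toe, see battery_toe.
- battery_toe (a point): Tip of the battery's toe, at the level of its underside, mid-width; axes as the battery's. The toe is a ledge along the bottom of the -x face: 10 mm out from that face, 7 mm high, all 54 mm wide. This point is 22 mm to -x of the battery's centre line and 42 mm below its centre.
- dock: The charger, fixed: a black upright well, open at the top; origin on the bench under the battery's middle. Two side cheeks (y = 29.5 to 38.5 mm on either side, x = -29 to 19 mm) stand 142 mm tall and cover the battery's narrow edges, so that in the charger it is taken by its broad faces. A block behind, to x = 69 mm, is 50 mm tall; foot 130 x 135 mm.
- well_mouth (a point): On the charger's axis, at the top of the well's front and back walls, 114 mm above the bench (outer faces at x = -29 and 19 mm); the latched battery's top is 2 mm above this point, the cheeks' tops are 28 mm above it. Sprung out, 34 mm of the battery's broad faces show above these walls.
- carriage (a joint): Height (m) of the spring carriage under the battery: 0 latched (carriage top 32 mm above the bench), negative when pressed in, hard stop -0.008. Pressing the battery's top down 6 to 7 mm with about 6 N frees the latch; less, and it stays latched. When the fingers rise, the spring lifts the battery to +0.032 and holds it there. It does not latch again.
- printer: The label printer, white, fixed; origin on the bench under the middle of its battery bay, x pointing from the bay into the printer. Housing x = 26 to 152 mm, y = -72 to 72 mm, 112 mm tall (paper sticks up to 137 mm at x = 55 mm). The bay in front has a base 20 mm tall from x = -45 to 26 mm, y = -60 to 60 mm.
- bay_seat (a point): Middle of the bay's floor, 20 mm above the bench, axes as the printer's. The seated battery stands upright with the middle of its underside here, toe to -x. Side walls at y = -30 and 30 mm, 16 mm tall, flared above to 22 mm. The housing is 14 mm behind the seated battery, so here it is held by its narrow edges.
- bay_lip (a point): Middle of the top edge of the fixed lip over the front of the bay: 14 mm to -x of bay_seat and 16 mm above the floor. The lip is 4 mm thick; the space under it is 12 mm high and reaches 13 mm to -x of this edge. The battery's toe goes under it: lean the battery's top to -x by 20 to 25 degrees, lower the toe to the floor, move to -x, then straighten.
- bay_sill (a point): Top of the low sill at the rear of the bay, 15.5 mm to +x of bay_seat and 6 mm above the floor; from here a 45 degree bevel rises to 9 mm above the floor. Lip edge and sill are 29.5 mm apart: too short for body and toe (34 mm) straight down. On straightening, the battery's rear bottom edge drops inside the sill.
- mat: Round cork mat fixed flat on the bench, 160 mm across, 4 mm thick; origin under its centre. The tape roll lies on one side of it, about 42 mm from the centre; the opposite side is free.
- tape_roll: Roll of clear tape lying flat on the mat, 64 mm across, 22 mm tall, origin at its underside. Leave it alone.
- pen_cup: Black open cup, 76 mm across, 95 mm tall, origin at its underside. Bystander.
- spray: White closed bottle, 50 mm across, 120 mm tall, origin at its underside. Bystander.
- tape_gun: Hand tape dispenser lying on the bench, 30 (x) x 150 (y) x 64 mm tall, origin at its underside. Bystander.
- tool_pack: Another, squat black battery, 60 x 85 x 30 mm, without a toe, lying on the bench; origin at its underside. Bystander.
- label_roll: Roll of labels, 80 mm across, 50 mm tall, origin at its underside. Bystander.
- small_carton: Small open carton 110 x 100 x 70 mm, origin at its underside. Bystander.
- stapler: Stapler 150 x 34 x 34 mm, lying along its x, origin at its underside. Bystander.
Things that resemble listed ones, but are neither listed nor needed, are in the scene too. Leave any turquoise look-alike of the part that bears battery_center alone. Of the things that look like the mat, take the one that is farthest to the robot's left at the start.

How it is judged (in metres and radians):
On the way, in this order (a step that is already met when the one before it is completed fails the run):
1. the battery, pressed in, has sprung up in the charger (value of joint carriage above 0.025 m and horizontal distance between battery_center and dock below 0.012 m and angle between battery_center's own z axis and vertical below 0.2 rad), for 0.1 s.
2. the battery stands upright on the mat, let go (horizontal distance between battery_center and mat below 0.07 m and z of battery_center in the frame of mat below 0.052 m and angle between battery_center's own z axis and vertical below 0.12 rad and contact force between the fingers and battery below 0.05 N), for 0.2 s.
At the end, for the whole second after the job is handed in: The battery stands in the printer's bay, let go and at rest: its underside within 3.5 mm of the bay's floor, its middle within 6 mm (x) and 6 mm (y) of the seat's, upright within 4 degrees, square within 9 degrees, with its toe under the lip (z of battery_center in the frame of bay_seat between 0.038 and 0.0455 m and x of battery_center in the frame of bay_seat between -0.006 and 0.006 m and y of battery_center in the frame of bay_seat between -0.006 and 0.006 m and angle between battery_center's own z axis and vertical below 0.07 rad and angle between the x axis of battery_center and the x axis of bay_seat, either way round below 0.16 rad and z of battery_center in the frame of printer above 0.05 m and contact force between the fingers and battery below 0.05 N and linear speed of battery below 0.02 m/s); the robot touches nothing.
It fails at once if another thing on the bench is pushed more than 40 mm from its place or knocked over (distance of any of tape_roll, pen_cup, spray, tape_gun, tool_pack, label_roll, small_carton, stapler from where it was at the start of the episode above 0.04 m or angle between any of tape_roll, pen_cup, spray, tape_gun, tool_pack, label_roll, small_carton, stapler's own z axis and vertical above 0.7 rad).
It also fails if it takes over 72 s, if anything falls off the work surface, if the arm or the gripper's body presses on something with over 40 N, if the wrist force passes 120 N, or if a joint passes its speed limit or range.

## Working session

There is one attempt and no reset: what is moved stays moved. The work goes in short steps, each a Python script; the robot and the scene stay as the last script left them, time stands still between calls to the robot, and variables do not carry over. Pictures are saved under pics/ and viewed, and the job is handed in when it is done.

```bash
ls; mkdir -p pics; python3 - <<'E'
from station import robot, fingers, vision, workorder, recognise
import cv2, numpy as np
print(robot.current_time_s(), robot.current_tool_pos(), robot.current_eef_rot(), robot.tip_reach)
for n in ["side","top","wrist"]:
    f=vision.grab_frame(n); cv2.imwrite(f"pics/a_{n}.png", cv2.cvtColor(f,cv2.COLOR_RGB2BGR))
    print(n, vision.calibration(n))
for cam in ["top","side"]:
  for l in ["battery_center","dock","printer","mat","tape_roll","pen_cup","spray","tape_gun","tool_pack","label_roll","small_carton","stapler"]:
    print(cam,l,[(np.round(d["rect"]).astype(int).tolist(),round(d["p"],2)) for d in recognise(l,cam)][:4])
print(robot.current_time_s())
E
```

```text
pics
0.0 [ 0.20721409 -0.50874226  0.24721306] [-1.79866426e+02  6.76407323e-03  2.21652885e+01] 0.017
side {'mtx': array([[467.96420542,   0.        , 321.43525498],
       [  0.        , 467.96420542, 199.61194559],
       [  0.        ,   0.        ,   1.        ]]), 'extrinsics': array([[-7.51720776e-01, -6.59480674e-01,  1.05667761e-03,
         3.31939893e-01],
       [ 3.28621611e-01, -3.73195040e-01,  8.67602039e-01,
        -2.29982418e-01],
       [-5.71772430e-01,  6.52541725e-01,  4.97258067e-01,
        -1.34358357e+00],
       [ 0.00000000e+00,  0.00000000e+00,  0.00000000e+00,
         1.00000000e+00]])}
top {'mtx': array([[480.74373334,   0.        , 312.60224964],
       [  0.        , 480.74373334, 201.2120435 ],
       [  0.        ,   0.        ,   1.        ]]), 'extrinsics': array([[ 2.49759341e-04, -9.99730885e-01,  2.31968775e-02,
        -2.48063297e-02],
       [ 9.84484994e-01,  4.31614240e-03,  1.75415701e-01,
        -4.79760251e-01],
       [-1.75468615e-01,  2.27931661e-02,  9.84221132e-01,
        -1.48768344e+00],
       [ 0.00000000e+00,  0.00000000e
[... 1231 characters left out ...]
], 0.6)]
side dock [([349, 178, 44, 49], 0.91)]
side printer [([227, 241, 83, 66], 0.82), ([348, 176, 45, 48], 0.74), ([285, 212, 18, 10], 0.41)]
side mat [([300, 218, 45, 20], 0.73), ([420, 209, 6, 8], 0.43)]
side tape_roll [([286, 212, 18, 9], 0.56), ([344, 177, 51, 48], 0.47)]
side pen_cup [([272, 182, 22, 32], 0.81), ([227, 242, 84, 69], 0.44)]
side spray [([257, 192, 11, 37], 0.78), ([343, 222, 26, 19], 0.16)]
side tape_gun [([393, 201, 31, 22], 0.95)]
side tool_pack [([342, 220, 22, 22], 0.88)]
side label_roll [([293, 262, 28, 30], 0.93)]
side small_carton [([160, 268, 54, 50], 0.69)]
side stapler [([392, 164, 33, 12], 0.69), ([226, 243, 84, 66], 0.68), ([343, 178, 58, 47], 0.57)]
1.35
```

```bash
python3 - <<'E'
import cv2
t=cv2.imread("pics/a_top.png"); s=cv2.imread("pics/a_side.png")
c=t[90:340,140:500]; cv2.imwrite("pics/b_top.png", cv2.resize(c,None,fx=2.2,fy=2.2,interpolation=cv2.INTER_CUBIC))
c=s[120:320,120:440]; cv2.imwrite("pics/b_side.png", cv2.resize(c,None,fx=2.5,fy=2.5,interpolation=cv2.INTER_CUBIC))
E
```

```text
(no output)
```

View pics/a_top.png

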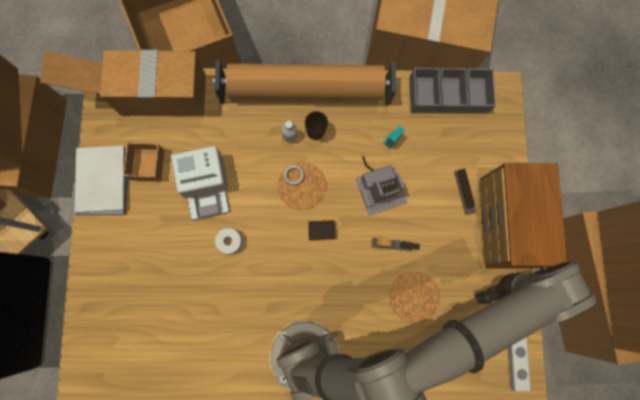

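View pics/b_top.png

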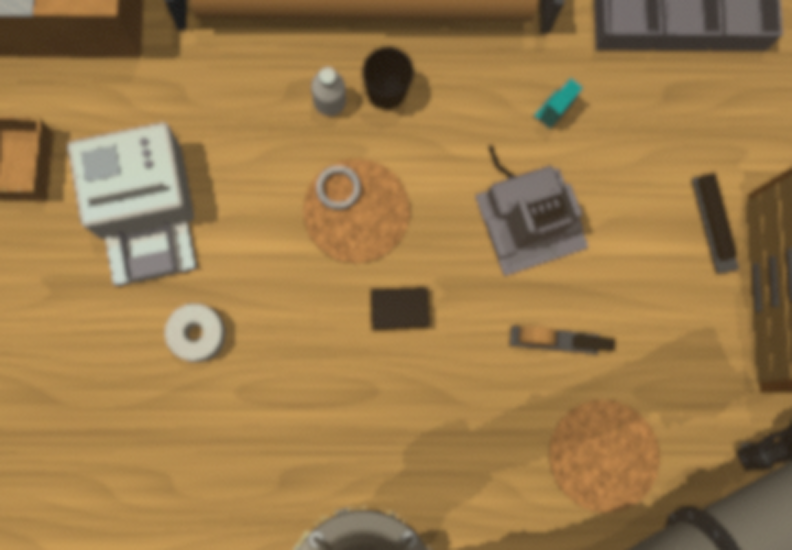

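View pics/b_side.png

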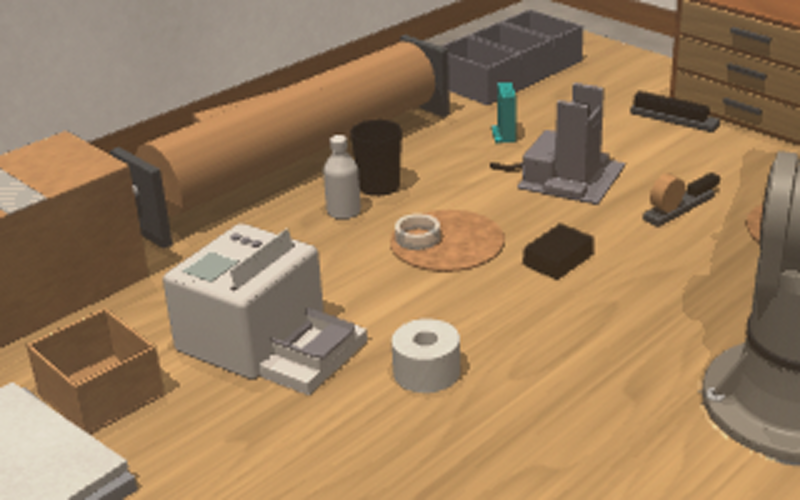

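View pics/a_wrist.png

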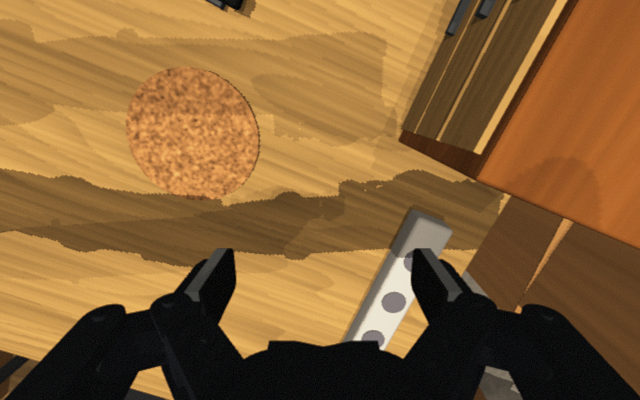

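Candidates for the battery:
- Black slab in the charger: top (390,187), side (348,176). This fits the description.
- Turquoise look-alike: top (394,137).
- Squat tool_pack: top (322,231).

Candidates for the mat:
- (301,188), farther left and with the tape roll on it. This is the one to use.
- (415,297), on the right.

Next I'll get coarse poses and take close wrist views.

```bash
cat > h.py <<'E'
from station import robot, fingers, vision, workorder, recognise
import cv2, numpy as np
from scipy.spatial.transform import Rotation as Rn
def save(f,name,crop=None,fx=1):
    g=cv2.cvtColor(f,cv2.COLOR_RGB2BGR)
    if crop: g=g[crop[1]:crop[3],crop[0]:crop[2]]
    if fx!=1: g=cv2.resize(g,None,fx=fx,fy=fx,interpolation=cv2.INTER_CUBIC)
    cv2.imwrite("pics/"+name+".png",g)
def pose():
    T=np.eye(4); T[:3,:3]=Rn.from_euler("xyz",robot.current_eef_rot(),degrees=True).as_matrix(); T[:3,3]=robot.current_tool_pos(); return T
def camw(name,T=None):
    """camera->world 4x4, mtx"""
    c=vision.calibration(name)
    if name=="wrist": return T@c["T_tool_cam"], c["mtx"]
    return np.linalg.inv(c["extrinsics"]), c["mtx"]
def p2w(uv,z,C,K):
    d=np.array([(uv[0]-K[0,2])/K[0,0], -(uv[1]-K[1,2])/K[1,1], -1.0]); d=C[:3,:3]@d; o=C[:3,3]
    return o+d*(z-o[2])/d[2]
def w2p(P,C,K):
    P=np.atleast_2d(P); q=(P-C[:3,3])@C[:3,:3]
    return np.stack([K[0,0]*q[:,0]/-q[:,2]+K[0,2], K[1,1]*q[:,1]/q[:,2]+K[1,2]],1)
def axes(o,yaw,P):
    """local points in frame at origin o (xyz), yaw deg -> world"""
    return np.atleast_2d(P)@Rn.from_euler("z",yaw,degrees=True).as_matrix().T+np.asarray(o)
E
python3 - <<'E'
from h import *
C,K=camw("top")
b=lambda u,v:(140+u/2.2,90+v/2.2)
for n,(u,v),z in [("foot nl",(477,200),0.01),("foot fr_near",(587,242),0.01),("foot near",(505,272),.01),("mat c",(358,210),.004),("mat2",(604,455),.004),("tape",(338,187),.022),
 ("bay near L",(115,285),.02),("bay near R",(197,268),.02),("house top L",(70,142),.112),("house R",(165,126),.112),("house nearL",(92,232),.112),("houseNR",(187,205),.112),("toolpack",(402,308),.03),("spray",(328,80),.12),("cup",(388,75),.095),("gun",(562,338),.06)]:
    print(n,np.round(p2w(b(u,v),z,C,K),3))
E
```

```text
foot nl [ 0.554 -0.17   0.01 ]
foot fr_near [ 0.491 -0.333  0.01 ]
foot near [ 0.445 -0.209  0.01 ]
mat c [0.539 0.008 0.004]
mat2 [ 0.18  -0.348  0.004]
tape [0.57  0.038 0.022]
bay near L [0.423 0.36  0.02 ]
bay near R [0.448 0.242 0.02 ]
house top L [0.611 0.41  0.112]
house R [0.635 0.279 0.112]
house nearL [0.483 0.374 0.112]
houseNR [0.522 0.245 0.112]
toolpack [ 0.389 -0.056  0.03 ]
spray [0.702 0.051 0.12 ]
cup [ 0.718 -0.034  0.095]
gun [ 0.344 -0.281  0.06 ]
```

```bash
python3 - <<'E'
from h import *
robot.move_to([0.28,-0.33,0.33],[180,0,20])
robot.move_to([0.50,-0.235,0.32],[180,0,20])
T=pose(); f=vision.grab_frame("wrist"); np.save("T1.npy",T); save(f,"w1")
print(T[:3,3],robot.current_time_s(),robot.current_joint_positions())
for l in ["battery_center","dock"]: print(l,recognise(l,"wrist"))
E
```

```text
[ 0.49858434 -0.23755709  0.31941455] 3.2 [ 36.30552955  17.62310372 -17.25906422  77.65070682   5.28656149
  85.54906049 -50.87741812]
battery_center [{'rect': [423.8, 24.1, 77.9, 46.4], 'p': 0.9}, {'rect': [343.7, 157.3, 51.8, 29.2], 'p': 0.87}]
dock [{'rect': [335.6, 119.0, 97.3, 148.7], 'p': 0.73}]
```

View pics/w1.png

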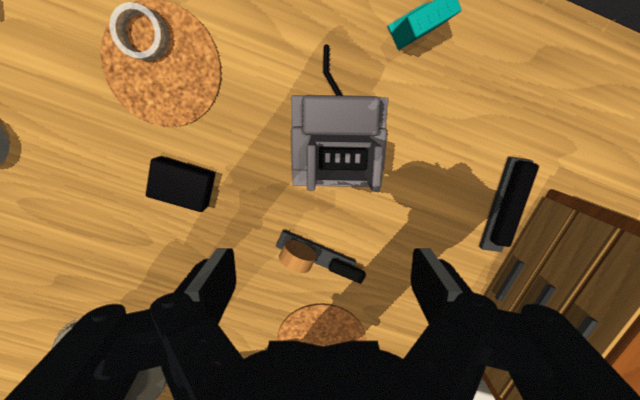

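The black battery top with its contacts is at (343,158) between the cheeks. The turquoise decoy is at (424,24). I'll take a close crop of it.

```bash
python3 - <<'E'
import cv2
g=cv2.imread("pics/w1.png")[85:200,275:405]; cv2.imwrite("pics/w1c.png",cv2.resize(g,None,fx=5,fy=5,interpolation=cv2.INTER_CUBIC))
from h import *
T=np.load("T1.npy"); C,K=camw("wrist",T)
print(p2w((343.7,157.3),.116,C,K))
print("mat", [np.round(p2w(p,.004,C,K),3) for p in [(102,50),(221,70),(175,126)]])
E
```

```text
[ 0.52259443 -0.25341128  0.116     ]
mat [array([0.532, 0.088, 0.004]), array([ 0.562, -0.068,  0.004]), array([ 0.467, -0.024,  0.004])]
```

View pics/w1c.png

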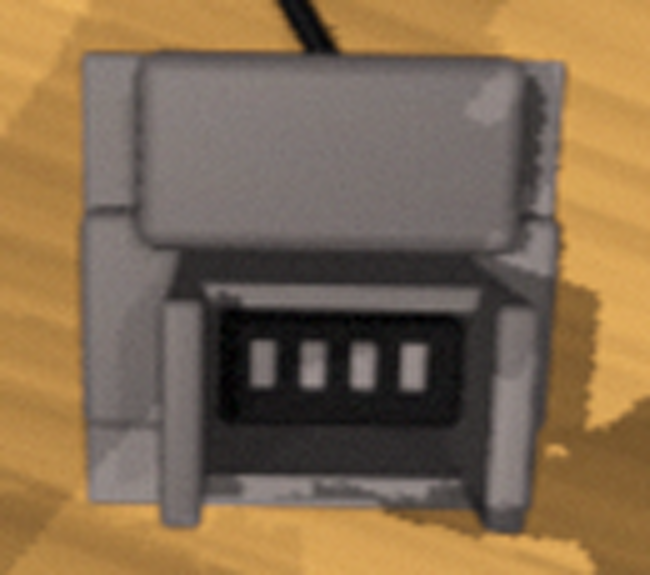

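```bash
cat >> h.py <<'E'
from scipy.optimize import least_squares
def fit(L,uv,C,K,x0):
    L=np.array(L);uv=np.array(uv,float)
    f=lambda p:(w2p(axes([p[0],p[1],0],p[2],L),C,K)-uv).ravel()
    r=least_squares(f,x0,loss="soft_l1"); return r.x, f(r.x).reshape(-1,2)
E
python3 - <<'E'
from h import *
T=np.load("T1.npy"); C,K=camw("wrist",T)
L=[(.012,.027,.116),(.012,-.027,.116),(-.012,-.027,.116),(-.012,.027,.116),
(.019,.0385,.142),(.019,.0295,.142),(-.029,.0385,.142),(-.029,.0295,.142),
(.019,-.0295,.142),(.019,-.0385,.142),(-.029,-.0385,.142),(-.029,-.0295,.142)]
uv=[(222,312),(462,318),(458,425),(220,420),(167,300),(205,300),(163,523),(197,525),(500,305),(533,305),(523,527),(487,525)]
uv=np.array(uv)/5+[275,85]
p,r=fit(L,uv,C,K,[.52,-.25,20]); print(p); print(np.round(r,1))
for s in (slice(0,4),slice(4,12)): print(fit(L[s],uv[s],C,K,p)[0])
# mat
E
```

```text
[ 0.52063266 -0.25341933 18.87523244]
[[-0.6  0.3]
 [ 0.8 -0.1]
 [ 0.3  0. ]
 [-0.5  0.2]
 [-1.4 -0.8]
 [ 0.  -0.7]
 [-0.6  0.6]
 [ 1.2  0.3]
 [-0.2 -0.7]
 [ 2.2 -0.6]
 [ 0.7  0.9]
 [-0.7  1.2]]
[ 0.52074657 -0.25345368 18.58369629]
[ 0.52055758 -0.25340561 18.97520518]
```

```bash
python3 - <<'E'
from h import *
d=np.array([0.5206,-0.2534]); y=18.8
fingers.gripper_to(0.0,40)
robot.move_to([*d,0.20],[180,0,y]); 
print(robot.current_tool_pos(),robot.current_eef_rot())
robot.pause(0.3); print(robot.current_tool_pos(),robot.current_eef_rot(), robot.current_finger_gap(),robot.current_contact_force())
T=pose(); f=vision.grab_frame("wrist"); np.save("T2.npy",T); save(f,"w2")
E
```

```text
[ 0.52101915 -0.25338078  0.20068169] [ 1.79993212e+02 -3.57359236e-02  1.88073372e+01]
[ 0.52159329 -0.25360641  0.20204686] [ 1.79846959e+02 -1.55324960e-01  1.88115893e+01] -0.0024871307943087587 [ 0.15575109 -0.39615477 -1.14685649]
```

View pics/w2.png

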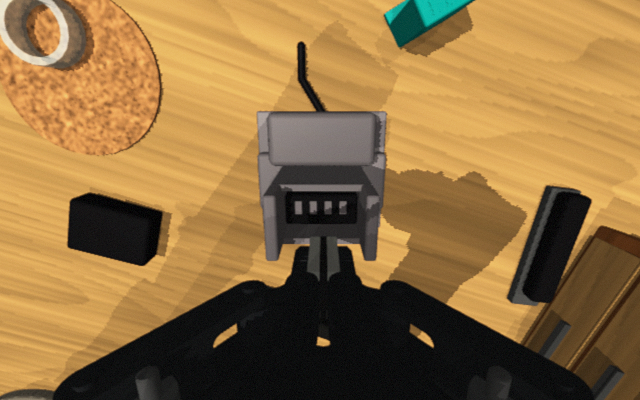

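```bash
python3 - <<'E'
from h import *
d=np.array([0.5206,-0.2534]); y=18.8
print([np.round(robot.current_tool_pos(),4).tolist() for _ in range(3)])
robot.line_to([*d,0.140],[180,0,y],velocity=0.1)
print(robot.current_tool_pos(),robot.current_contact_force())
print(robot.line_to([*d,0.125],[180,0,y],velocity=0.03,f_stop=3))
p=robot.current_tool_pos(); print(p,robot.current_contact_force(),robot.current_time_s())
E
```

```text
[[0.5213, -0.2535, 0.2016], [0.5213, -0.2535, 0.2016], [0.5213, -0.2535, 0.2016]]
[ 0.52107692 -0.25352528  0.14049798] [0.82791459 0.21426203 0.18323112]
True
[ 0.52144015 -0.25374316  0.13129465] [0.84222591 0.20525186 5.48677857] 6.1083
```

```bash
python3 - <<'E'
from h import *
d=np.array([0.5206,-0.2534]); y=18.8
for z in [0.128,0.127,0.126,0.1255]:
    robot.line_to([*d,z],[180,0,y],velocity=0.03); robot.pause(0.1)
    print(z,robot.current_tool_pos()[2],robot.current_contact_force()[2])
    if robot.current_tool_pos()[2]<0.1266: break
print(robot.current_time_s())
E
```

```text
0.128 0.1293999534842529 5.362954039277929
0.127 0.1288969285789221 7.546767730220098
0.126 0.12809655813209928 7.538397065797207
0.1255 0.12774604518211768 8.957310920448037
7.5083
```

```bash
python3 - <<'E'
from h import *
d=np.array([0.5206,-0.2534]); y=18.8
for z in [0.1245,0.1238,0.1231,0.1225]:
    robot.line_to([*d,z],[180,0,y],velocity=0.03); robot.pause(0.15)
    print(z,robot.current_tool_pos()[2],robot.current_contact_force()[2])
    if robot.current_tool_pos()[2]<0.1263: break
robot.line_to([*d,0.185],[180,0,y],velocity=0.1)
T=pose(); f=vision.grab_frame("wrist"); np.save("T3.npy",T); save(f,"w3")
f=vision.grab_frame("side");save(f,"s3",(280,110,420,230),5)
print(robot.current_time_s())
E
```

```text
0.1245 0.12675161429744905 8.754106592583877
0.1238 0.126098767974416 8.700425652382421
9.1667
```

View pics/s3.png

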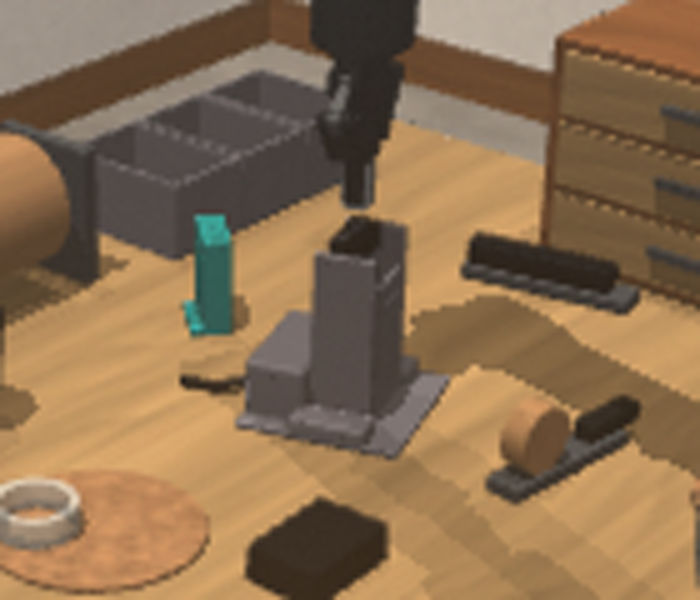

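View pics/w3.png

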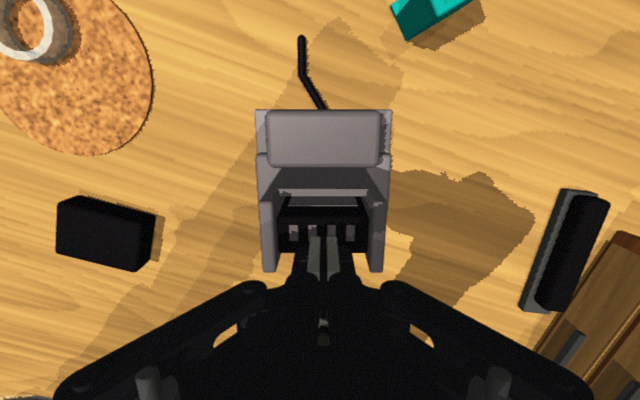

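```bash
python3 - <<'E'
from h import *
T=np.load("T1.npy"); C,K=camw("wrist",T)
P=np.array([p2w(p,.004,C,K)[:2] for p in [(102,50),(221,70),(175,126),(125,105),(207,108),(213,35)]])
r=least_squares(lambda q:np.hypot(*(P-q[:2]).T)-.08,[.54,.01]); print("mat",r.x,r.fun)
Ct,Kt=camw("top"); print(p2w((300.5,188),.004,Ct,Kt))
print("tape",p2w((137,27),.022,C,K))
lim=[[-154.91,154.91],[-16.99,109.72],[-72.82,74.43],[7.12,147.25],[-82.49,262.49],[11.32,116.49],[-174.64,174.64]]
m=r.x
for nm,pos,rot in [("dock",[.5206,-.2534,.133],[180,0,-71.2]),("dock",[.5206,-.2534,.133],[180,0,108.8]),
 ("mat",[m[0]-.02,m[1]-.025,.075],[180,0,-78]),("mat",[m[0]-.02,m[1]-.025,.075],[180,0,102]),
 ("re",[m[0]-.02,m[1]-.025,.065],[180,0,12]),("re",[m[0]-.02,m[1]-.025,.065],[180,0,-168]),
 ("bay",[.48,.31,.08],[180,0,12]),("bay",[.48,.31,.08],[180,0,-168])]:
    q=robot.inverse_kinematics(pos,rot); print(nm,rot,None if q is None else np.round(q,0))
E
```

```text
mat [0.54166423 0.0091561 ] [-6.02772014e-04 -6.44906345e-04  1.53387362e-03 -1.88845587e-05
 -1.53421909e-03  1.11035016e-03]
[0.53055097 0.0151098  0.004     ]
tape [0.57520878 0.0379714  0.022     ]
dock [180, 0, -71.2] [  23.   26.    1.   92.   -1.   62. -136.]
dock [180, 0, 108.8] [ 48.  30. -34.  90.  18.  65.  29.]
mat [180, 0, -78] [   2.   24.   -3.  104.    1.   52. -169.]
mat [180, 0, 102] [ 26.  29. -35. 103.  20.  55.  -5.]
re [180, 0, 12] [ 15.  26. -19. 104.  11.  51. -87.]
re [180, 0, -168] [ 38.  35. -52. 103.  33.  58.  74.]
bay [180, 0, 12] [  -9.   34.  -37.   95.   23.   59. -131.]
bay [180, 0, -168] [  0.  39. -52.  95.  34.  63.  40.]
```

```bash
cat >> h.py <<'E'
def err(pos,rot):
    Rt=Rn.from_euler("xyz",rot,degrees=True); Rm=Rn.from_euler("xyz",robot.current_eef_rot(),degrees=True)
    return np.array(pos)-robot.current_tool_pos(), (Rt*Rm.inv())
def goto(pos,rot,v=0.15,n=2,settle=0.1,tol=0.0006):
    """line with feedback correction of the steady error"""
    pos=np.array(pos,float); robot.line_to(pos,rot,velocity=v)
    cmd=pos.copy(); crot=Rn.from_euler("xyz",rot,degrees=True)
    for _ in range(n):
        robot.pause(settle); e,re=err(pos,rot)
        if np.linalg.norm(e)<tol and re.magnitude()<0.003: break
        cmd=cmd+np.clip(e,-.003,.003); crot=re*crot
        robot.line_to(cmd,crot.as_euler("xyz",degrees=True),velocity=0.05)
    return cmd,crot.as_euler("xyz",degrees=True)
E
python3 - <<'E'
from h import *
d=np.array([0.5206,-0.2534]); y=18.8+90
robot.move_to([*d,0.215],[180,0,y]); fingers.gripper_to(1.0,60)
print(goto([*d,0.165],[180,0,y],v=.15))
T=pose(); f=vision.grab_frame("wrist"); np.save("T4.npy",T); save(f,"w4"); print(T[:3,3],robot.current_time_s())
E
```

```text
(array([ 0.52042345, -0.25330815,  0.16464228]), array([-1.79975141e+02, -2.79631825e-02,  1.08802574e+02]))
[ 0.52056458 -0.25328631  0.16480367] 12.5
```

View pics/w4.png

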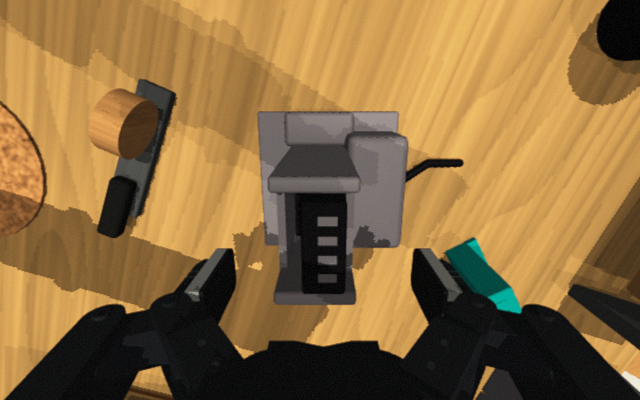

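```bash
python3 - <<'E'
from h import *
d=np.array([0.5206,-0.2534]); y=18.8+90
goto([*d,0.134],[180,0,y],v=.1)
print(robot.current_tool_pos())
fingers.gripper_to(0.0,60)
print(robot.current_finger_gap(),robot.current_contact_force(),robot.current_tool_pos())
robot.line_to([*d,0.25],[180,0,y],velocity=.15)
print(robot.current_finger_gap(),robot.current_contact_force())
T=pose(); f=vision.grab_frame("wrist"); np.save("T5.npy",T); save(f,"w5"); save(vision.grab_frame("side"),"s5",(250,80,430,230),4);print(T[:3,3],robot.current_time_s())
E
```

```text
[ 0.52015614 -0.25337634  0.13360549]
0.2702663259947308 [ 0.00847995 -0.16656772  0.84044086] [ 0.52019591 -0.25326808  0.13353022]
0.27162247571752907 [ 0.47739463  0.23203824 -2.09008361]
[ 0.51973581 -0.25328637  0.2486852 ] 15.0167
```

View pics/w5.png

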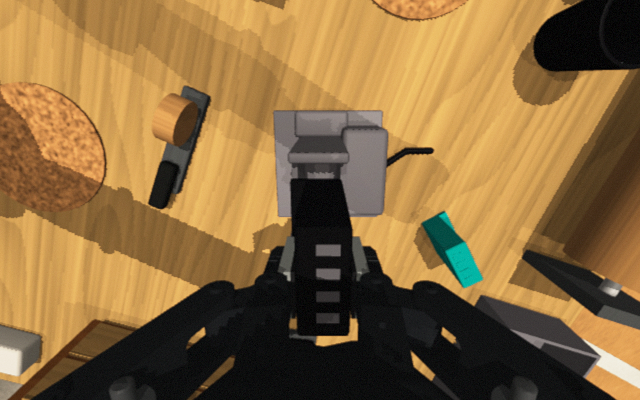

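View pics/s5.png

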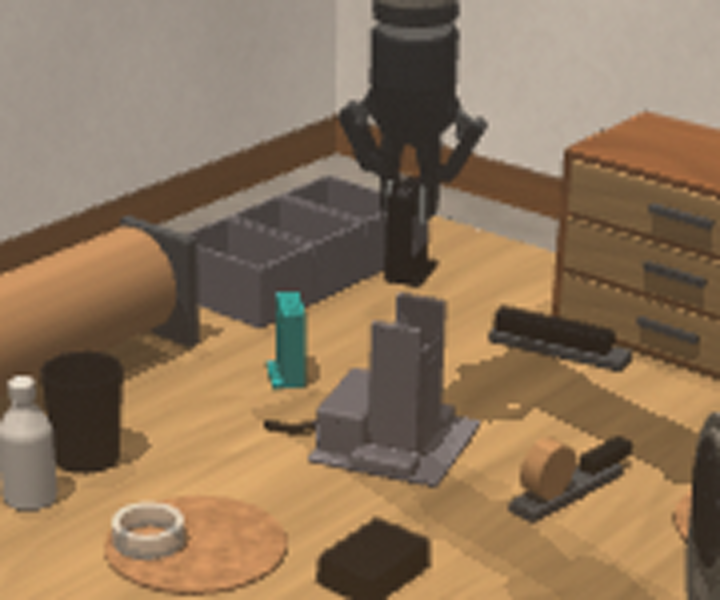

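```bash
python3 - <<'E'
from h import *
s=[.5174,-.0117]; y=12+90
robot.move_to([*s,0.22],[180,0,y])
goto([*s,0.095],[180,0,y],v=.15)
print(robot.current_tool_pos(),robot.current_contact_force())
print(robot.line_to([*s,0.066],[180,0,y],velocity=.03,f_stop=3.0))
print(robot.current_tool_pos(),robot.current_contact_force())
save(vision.grab_frame("side"),"s6",(240,130,400,250),5);print(robot.current_time_s())
E
```

```text
[ 0.51747335 -0.01165252  0.09495772] [-0.59477126 -0.31628584 -1.31969673]
True
[ 0.51729364 -0.01178176  0.07349354] [-0.46203342 -0.51502806  4.73181982]
18.4083
```

View pics/s6.png

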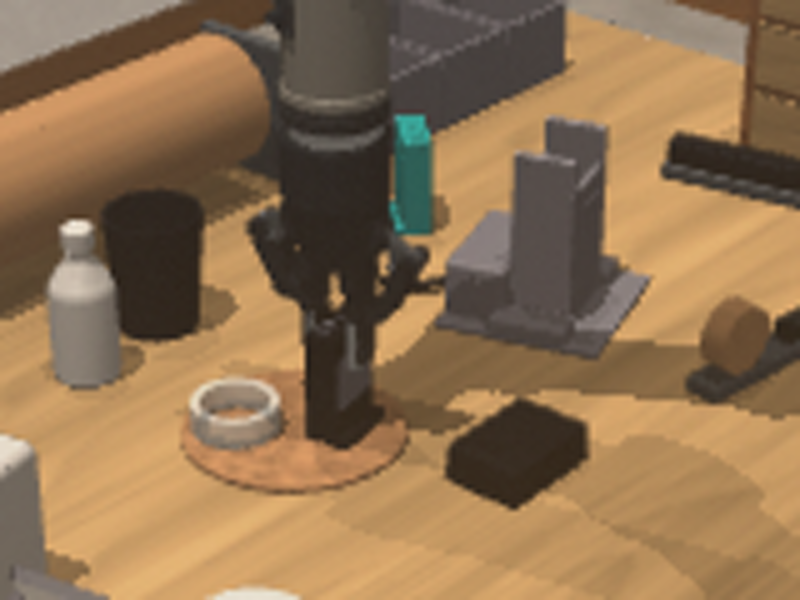

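The battery stands on the free part of the mat at the expected height, so I'll release it.

```bash
python3 - <<'E'
from h import *
s=[.5174,-.0117]; y=12+90
fingers.gripper_to(1.0,60); robot.pause(0.1)
p=robot.current_tool_pos()
robot.line_to([p[0],p[1],0.19],[180,0,y],velocity=.15)
robot.move_to([s[0]-.03,s[1],0.26],[180,0,12]); robot.pause(.15)
T=pose(); f=vision.grab_frame("wrist"); np.save("T7.npy",T); save(f,"w7"); print(T[:3,3])
save(vision.grab_frame("side"),"s7",(240,130,400,250),5);print(robot.current_time_s())
E
```

```text
[ 0.48723111 -0.01170194  0.25951259]
21.6083
```

View pics/w7.png

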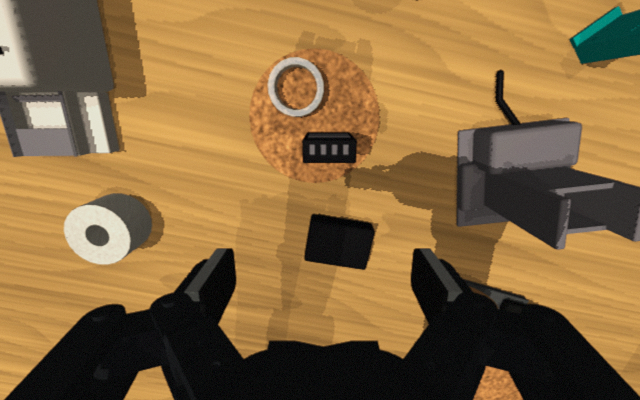

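View pics/s7.png

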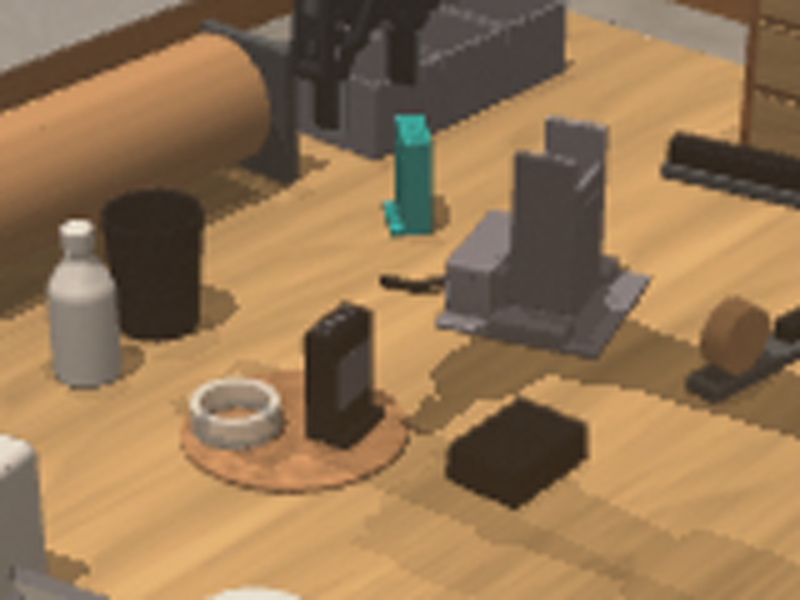

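Upright and let go on the mat, with its top at (329,148). I'll view the printer with the free wrist camera before regrasping.

```bash
python3 - <<'E'
from h import *
robot.move_to([0.44,.300,0.28],[180,0,12]); robot.pause(.15)
T=pose(); f=vision.grab_frame("wrist"); np.save("T8.npy",T); save(f,"w8"); print(T[:3,3]); save(f,"w8c",(240,80,420,250),4.4)
print(robot.current_time_s())
g=cv2.imread("pics/w7.png")[120:180,290:370]; cv2.imwrite("pics/w7c.png",cv2.resize(g,None,fx=8,fy=8,interpolation=cv2.INTER_CUBIC))
E
```

```text
[0.44123942 0.29804487 0.27977042]
23.0083
```

View pics/w8.png

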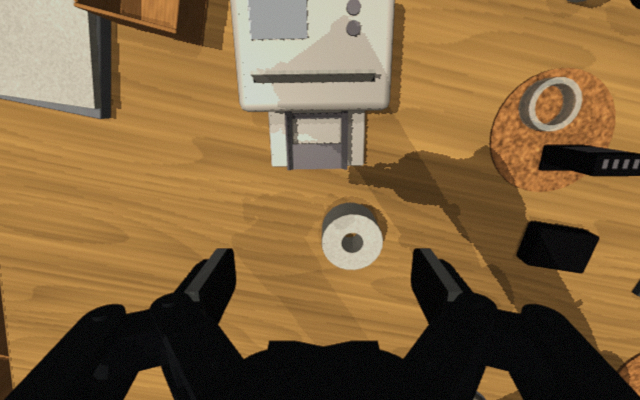

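View pics/w8c.png

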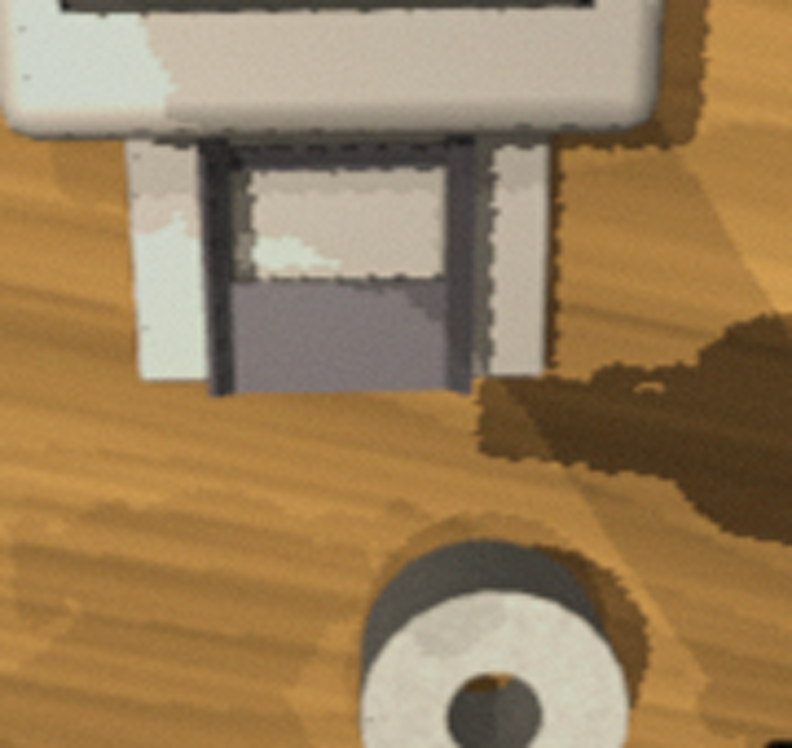

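View pics/w7c.png

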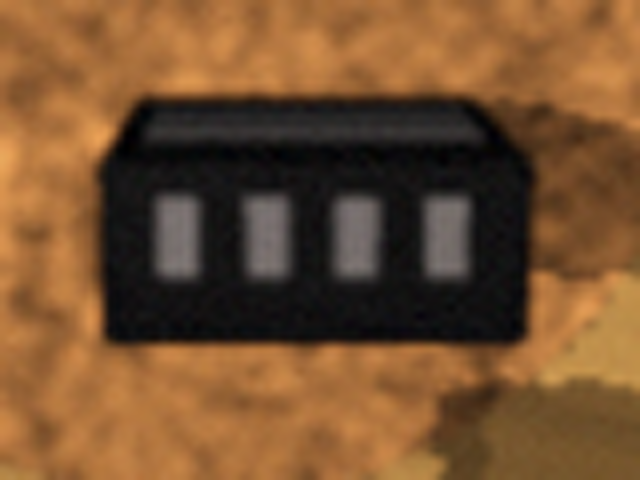

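```bash
python3 - <<'E'
from h import *
T=np.load("T8.npy"); C,K=camw("wrist",T)
c=lambda u,v:np.array([240+u/4.4,80+v/4.4])
nl,nr=p2w(c(140,380),.02,C,K),p2w(c(547,375),.02,C,K); fl,fr=p2w(c(126,160),.02,C,K),p2w(c(549,160),.02,C,K)
ll,lr=p2w(c(233,281),.036,C,K),p2w(c(445,276),.036,C,K)
print("base",nl,nr,np.linalg.norm(nl-nr)); 
ang=lambda a,b:np.degrees(np.arctan2((b-a)[1],(b-a)[0]))
print("yaw near",ang(nr,nl)-90,"L",ang(nl,fl),"R",ang(nr,fr),"lip",ang(lr,ll)-90, "lip w",np.linalg.norm(ll-lr))
yaw=np.radians((ang(nr,nl)-90))
for y in (np.degrees(yaw),12.0):
    R=Rn.from_euler("z",y,degrees=True).as_matrix()
    mb=(nl+nr)/2; ml=(ll+lr)/2; 
    print(y,"origin from base",mb+R@[.045,0,0],"from lip",ml+R@[.014,0,0], "y of lip mid vs base", (R.T@(ml-mb)))
    # floor rear edge / sill
    for nm,uv,z in [("floor rear edge",(345,168),.026),("wallL in",(252,220),.02),("wallR in",(443,220),.02),("wallL top",(205,200),.042),("wallR top",(472,200),.042),("plate near edge",(340,392),.036),("outer L",(212,393),.036),("outer R",(468,391),.036)]:
        print(nm, np.round(1000*(R.T@(p2w(c(*uv),z,C,K)-(mb+R@[.045,0,0]))),1)[:2])
print("label roll",p2w((352,242),.05,C,K))
T=np.load("T7.npy"); C,K=camw("wrist",T)
e=lambda u,v:np.array([290+u/8,120+v/8])
q=fit([(.012,.027,.088),(.012,-.027,.088),(-.012,-.027,.088),(-.012,.027,.088)],[e(105,160),e(528,160),e(524,340),e(106,340)],C,K,[.517,-.012,12]); print("bat",q)
E
```

```text
base [0.42395739 0.36199871 0.02      ] [0.45008316 0.24443586 0.02      ] 0.12043080968836839
yaw near 12.529129621229785 L 12.566967745310448 R 13.604456686767946 lip 13.16090939942795 lip w 0.058838864158392255
12.529129621229787 origin from base [0.48094864 0.3129794  0.02      ] from lip [0.48093091 0.31346393 0.036     ] y of lip mid vs base [0.0310878  0.00047683 0.016     ]
floor rear edge [15.3 -1.6]
wallL in [ 1.  25.3]
wallR in [  0.3 -29.2]
wallL top [ 8.2 35.9]
wallR top [  7.3 -35.7]
plate near edge [-46.    0.8]
outer L [-45.8  37.2]
outer R [-46.1 -35.7]
12.0 origin from base [0.48103692 0.31257331 0.02      ] from lip [0.48095837 0.31333759 0.036     ] y of lip mid vs base [0.03108207 0.0007639  0.016     ]
floor rear edge [15.3 -1. ]
wallL in [ 0.8 25.8]
wallR in [  0.6 -28.8]
wallL top [ 7.9 36.4]
wallR top [  7.6 -35.2]
plate near edge [-46.    0.7]
outer L [-46.2  37.2]
outer R [-45.8 -35.7]
label roll [0.35364223 0.24073718 0.05      ]
bat (array([ 0.5168188 , -0.01207044, 12.04273033]), array([[-1.17626587, -0.79978239],
       [ 1.148233  , -0.76958512],
       [ 0.83833366,  0.95646649],
       [-0.82135414,  0.92580414]]))
```

```bash
cat >> h.py <<'E'
O=np.array([.4809,.3131,0]); PSI=12.7
H=0.058; TX=0.022
def tcp(xt,zt,th,yt=0.0,psi=PSI):
    """TCP pose for toe tip at (xt,yt) in printer frame, zt above bay floor, lean th deg"""
    R=Rn.from_euler("z",psi,degrees=True).as_matrix(); B=R@Rn.from_euler("y",-th,degrees=True).as_matrix()
    return O+R@np.array([xt,yt,.020+zt])+B@np.array([TX,0,H]), [180,-th,psi]
def toe(H=H,TX=TX):
    """toe tip in printer frame (mm above floor) and lean from the measured TCP pose"""
    T=pose(); B=T[:3,:3]@np.diag([1,-1,-1]); R=Rn.from_euler("z",PSI,degrees=True).as_matrix()
    t=R.T@(T[:3,3]-B@np.array([TX,0,H])-O); L=R.T@B
    return np.round(1000*(t-[0,0,.02]),1), round(float(np.degrees(np.arctan2(-L[0,2],L[2,2]))),2)
E
python3 - <<'E'
from h import *
for a in [(-.0085,.15,0),(-.0085,.06,24),(-.0085,0,24),(-.016,0,24),(-.0196,0,10),(-.022,0,0),(-.022,.1,0)]:
    p,r=tcp(*a); q=robot.inverse_kinematics(p,r); print(a,np.round(p,4),None if q is None else np.round(q))
# regrasp
b=[.5170,-.0120]
robot.move_to([*b,.19],[180,0,12])
goto([*b,.13],[180,0,12]); T=pose(); f=vision.grab_frame("wrist"); save(f,"w9"); print(T[:3,3],robot.current_finger_gap(),robot.current_time_s())
E
```

```text
(-0.0085, 0.15, 0) [0.4941 0.3161 0.228 ] [ -10.   27.  -36.   81.   16.   77. -124.]
(-0.0085, 0.06, 24) [0.4692 0.3105 0.1419] [ -14.   15.  -34.  114.   35.   38. -147.]
(-0.0085, 0, 24) [0.4692 0.3105 0.0819] [ -20.   20.  -27.  118.   44.   31. -157.]
(-0.016, 0, 24) [0.4619 0.3088 0.0819] [ -20.   19.  -28.  119.   45.   31. -158.]
(-0.0196, 0, 10) [0.4731 0.3113 0.0809] [ -13.   26.  -32.  105.   26.   46. -136.]
(-0.022, 0, 0) [0.4809 0.3131 0.078 ] [ -11.   33.  -33.   95.   21.   58. -129.]
(-0.022, 0.1, 0) [0.4809 0.3131 0.178 ] [ -10.   27.  -36.   88.   17.   70. -126.]
[ 0.51697921 -0.01182984  0.12985703] 0.9988226547824637 25.5667
```

View pics/w9.png

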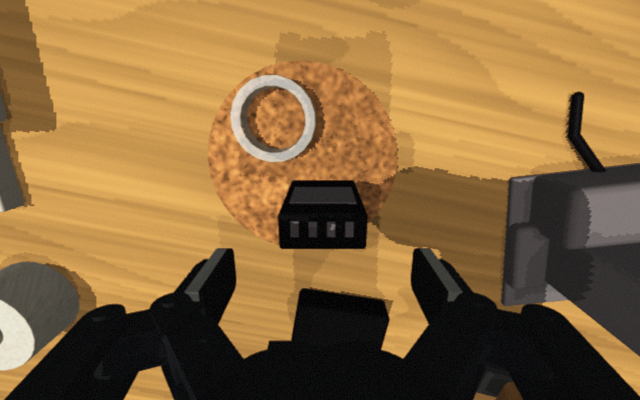

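```bash
python3 - <<'E'
from h import *
b=[.5170,-.0120]
goto([*b,.062],[180,0,12],v=.1); print(robot.current_tool_pos(),robot.current_contact_force())
fingers.gripper_to(0.0,90)
print(robot.current_finger_gap(),robot.current_tool_pos(),robot.current_contact_force())
robot.line_to([*b,.24],[180,0,12],velocity=.2)
robot.pause(.1); print(robot.current_finger_gap(),robot.current_contact_force())
save(vision.grab_frame("wrist"),"w10"); save(vision.grab_frame("side"),"s10",(220,80,400,230),4);print(robot.current_time_s())
E
```

```text
[ 0.51702091 -0.01196724  0.06189854] [-0.13710298 -0.46942207  0.26663618]
0.6237522833361872 [ 0.51730846 -0.01182522  0.0620874 ] [0.30358154 0.16318187 0.74664535]
0.6194669946781827 [-0.71787834  0.62049164 -1.14019986]
28.7333
```

View pics/w10.png

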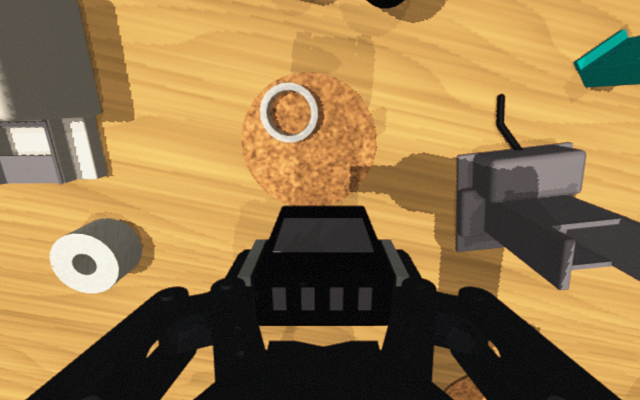

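View pics/s10.png

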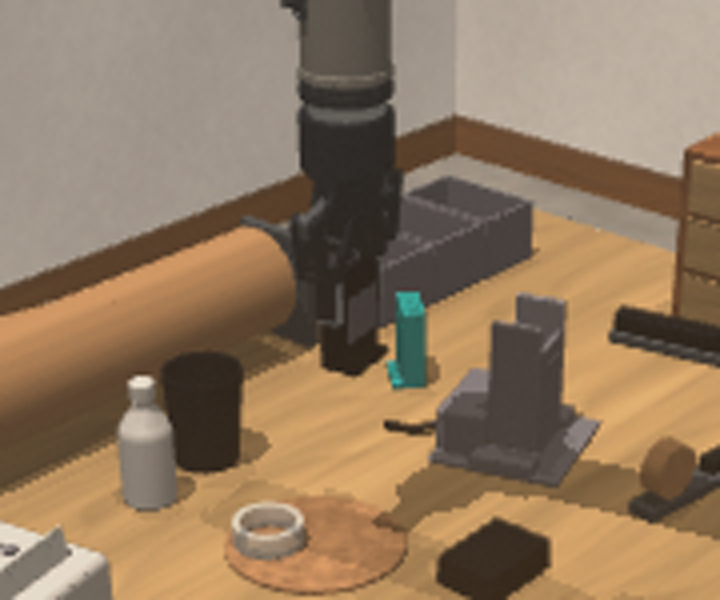

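```bash
python3 - <<'E'
from h import *
p,r=tcp(-.0085,.13,24); robot.move_to(p,r)
p,r=tcp(-.0085,.045,24); print(goto(p,r,v=.15,n=2)); print(toe(),robot.current_contact_force(),robot.current_time_s())
save(vision.grab_frame("side"),"s11",(180,150,320,270),5); save(vision.grab_frame("wrist"),"w11")
E
```

```text
(array([0.46907266, 0.31039537, 0.12662824]), array([179.99324343, -23.96968688,  12.7057255 ]))
(array([-8.5,  0. , 44.9]), 23.99) [ 0.14540467  0.15125365 -2.63871935] 31.3917
```

View pics/s11.png

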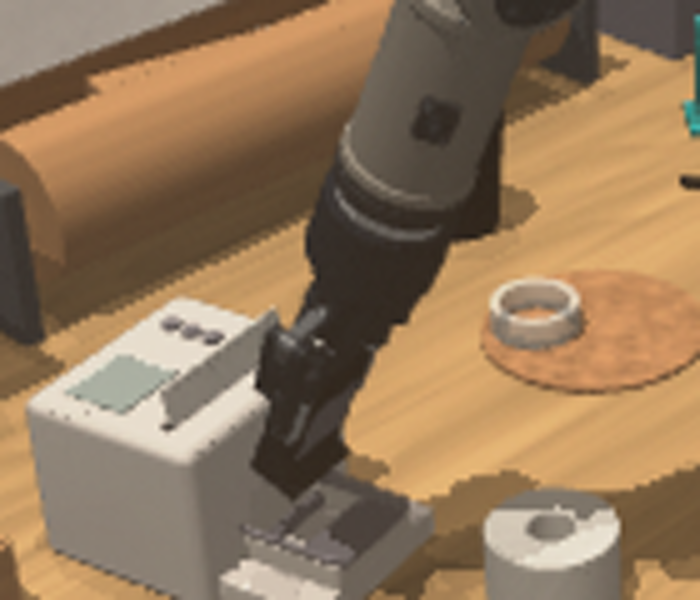

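View pics/w11.png

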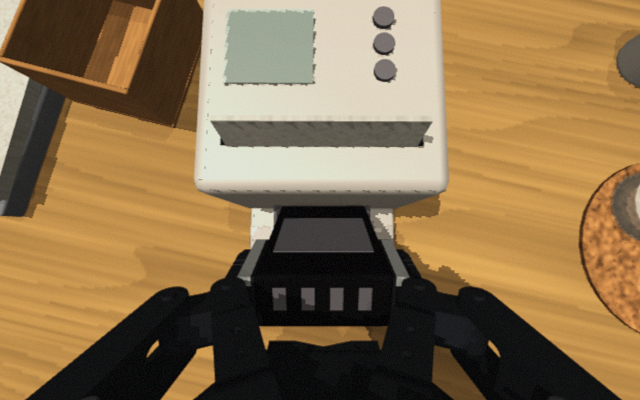

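```bash
python3 - <<'E'
from h import *
p,r=tcp(-.0085,.018,24); cmd,cr=goto(p,r,v=.1,n=2); print(toe(),robot.current_contact_force())
d=cmd-p
p,r=tcp(-.0085,-.005,24); print(robot.line_to(p+d,cr,velocity=.03,f_stop=4)); print(toe(),robot.current_contact_force(),robot.current_torque(),robot.current_time_s())
save(vision.grab_frame("side"),"s12",(200,180,300,260),7)
np.save("d.npy",np.r_[d,cr])
E
```

```text
(array([-8.6,  0.1, 17.8]), 23.98) [-0.92305739  0.50769597 -1.49691072]
True
(array([-8.8, -0.2, -0.5]), 23.97) [-2.05964332 -0.59587069  4.64838993] [-0.19579741  0.28692721 -0.02150847] 33.2083
```

View pics/s12.png

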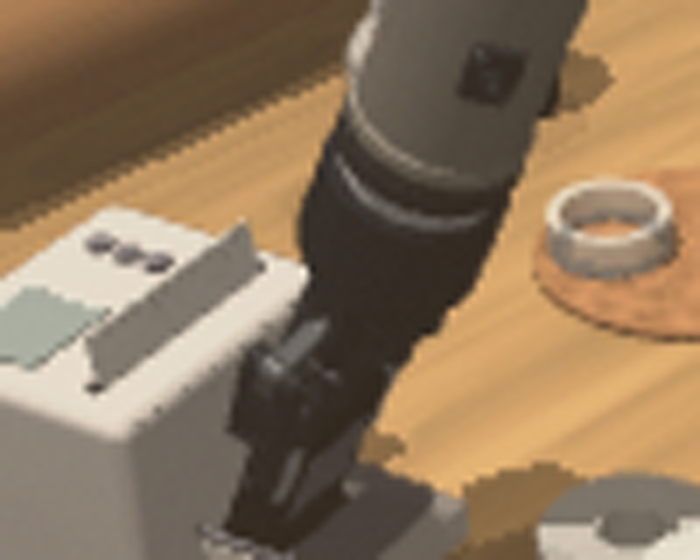

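```bash
python3 - <<'E'
from h import *
a=np.load("d.npy"); d=a[:3]; cr=a[3:]
p,r=tcp(-.0088,.001,24); robot.line_to(p+d,cr,velocity=.05); robot.pause(.1); print(toe(),robot.current_contact_force())
p,r=tcp(-.0205,.001,24); print(robot.line_to(p+d,cr,velocity=.03,f_stop=4)); print(toe(),robot.current_contact_force(),robot.current_torque(),robot.current_time_s())
E
```

```text
(array([-9.5, -0.4,  0.1]), 23.9) [-0.35118627 -0.19213394 -2.78227191]
True
(array([-18.9,  -0.1,   0.9]), 24.04) [2.65053216 1.14208642 0.9392623 ] [ 0.12220608 -0.08455948  0.02694905] 33.9917
```

```bash
python3 - <<'E'
from h import *
a=np.load("d.npy"); d=a[:3]; cr=a[3:]
p,r=tcp(-.0170,.001,24); robot.line_to(p+d,cr,velocity=.05)
for th,x in [(20,-17.3),(15,-18.5),(10,-19.7)]:
    p,r=tcp((x-.7)/1000,.001,th); goto(p,r,v=.04,n=1,settle=.05); print(th,x,toe(),np.round(robot.current_contact_force(),1),np.round(robot.current_torque(),2))
print(robot.current_time_s())
save(vision.grab_frame("side"),"s13",(200,180,300,260),7);save(vision.grab_frame("wrist"),"w13")
E
```

```text
20 -17.3 (array([-18.3,   0.5,   1.4]), 20.05) [-0.3 -0.1 -2.6] [-0.1   0.45 -0.04]
15 -18.5 (array([-19.2,  -0. ,   0.8]), 15.0) [ 0.7  0.3 -2.1] [-0.1   0.42  0.01]
10 -19.7 (array([-20.6,  -0.1,   1.4]), 9.99) [-0.2  0.5 -1.3] [-0.04  0.22 -0.01]
35.6583
```

View pics/s13.png

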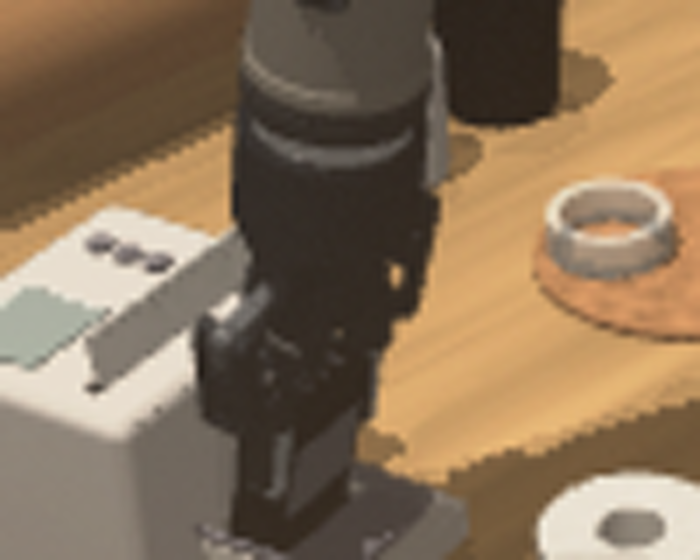

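View pics/w13.png

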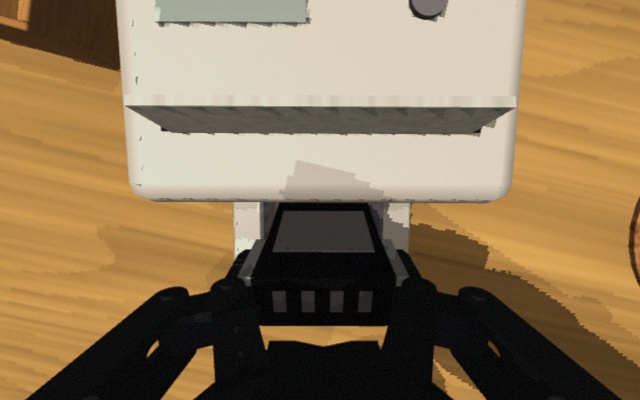

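Low forces, battery still square in the jaws. I'll finish straightening, then push down.

```bash
python3 - <<'E'
from h import *
for th,x in [(6,-20.7),(3,-21.3),(0,-21.8)]:
    p,r=tcp((x-.7)/1000,.001,th); cmd,cr=goto(p,r,v=.04,n=2,settle=.05); print(th,x,toe(),np.round(robot.current_contact_force(),1),np.round(robot.current_torque(),2))
    if np.linalg.norm(robot.current_contact_force())>15: break
else:
    print(robot.line_to(cmd-[0,0,.006],cr,velocity=.03,f_stop=6)); print(toe(),robot.current_contact_force(),robot.current_torque())
print(robot.current_time_s())
save(vision.grab_frame("side"),"s14",(200,180,300,260),7);save(vision.grab_frame("wrist"),"w14")
E
```

```text
6 -20.7 (array([-22.9,   0.5,   0.8]), 5.87) [-8.5 -1.2  2.6] [-0.24  2.25  0.08]
3 -21.3 (array([-24.4,   1.3,   0.8]), 2.79) [-13.2   0.7   5.4] [0.07 3.61 0.04]
0 -21.8 (array([-24.3,   2.1,   1.1]), -0.13) [-12.7   4.4   3.7] [ 0.96  3.12 -0.13]
True
(array([-22.5,   2.3,   0.5]), 0.07) [ 0.30347576 -0.15023576  3.03382554] [-0.01390503  0.02123393 -0.01411294]
38.5167
```

View pics/s14.png

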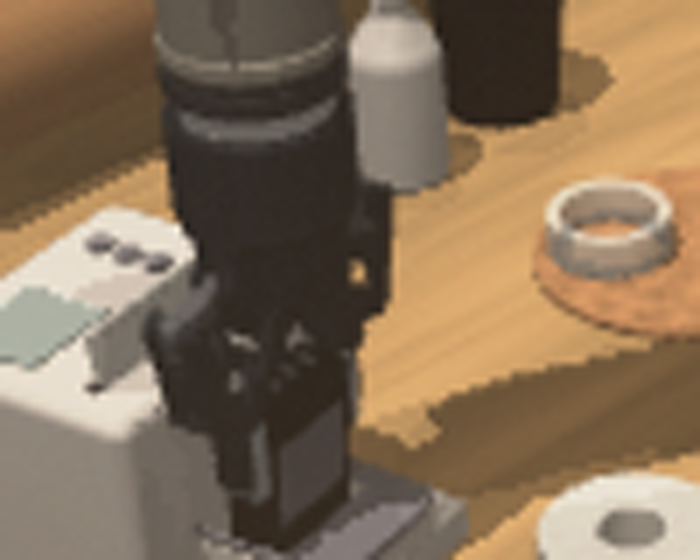

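View pics/w14.png

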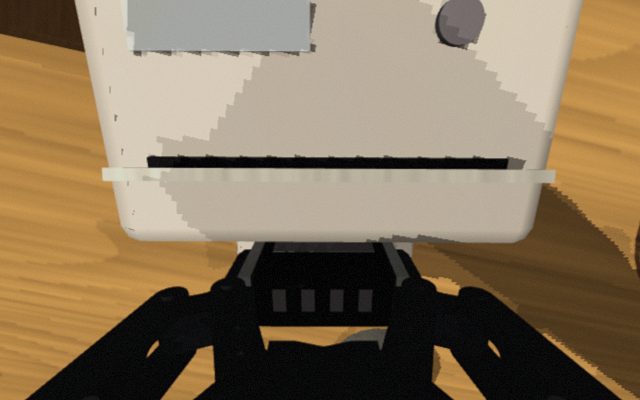

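The straightening met about 13 N toward -x, likely the rear edge on the sill. It cleared when I lowered. I'll check seating with a gentle push down, re-centring y.

```bash
python3 - <<'E'
from h import *
p,r=tcp(-.0225,.0005,0,yt=.001)
q=robot.current_tool_pos(); 
print(robot.line_to(p,r,velocity=.03,f_stop=8)); robot.pause(.1); print(toe(),np.round(robot.current_contact_force(),1),np.round(robot.current_torque(),2))
p,r=tcp(-.0225,-.005,0,yt=.001)
print(robot.line_to(p,r,velocity=.02,f_stop=10)); print(toe(),np.round(robot.current_contact_force(),1),np.round(robot.current_torque(),2))
print(robot.current_time_s())
save(vision.grab_frame("side"),"s15",(200,180,300,260),7)
save(vision.grab_frame("wrist"),"w15",(220,200,430,340),3.8)
E
python3 -c "
import cv2
g=cv2.imread('pics/w10.png')[200:340,220:430]; cv2.imwrite('pics/w10c.png',cv2.resize(g,None,fx=3.8,fy=3.8,interpolation=cv2.INTER_CUBIC))"
```

```text
False
(array([-22.5,   1.4,   0.5]), 0.01) [-0.4  1.2  2. ] [ 0.3   0.4  -0.11]
True
(array([-22.5,   1.4,   0.5]), 0.01) [-0.4 -1.3  5.1] [-0.17  0.27 -0.04]
39.2167
```

View pics/s15.png

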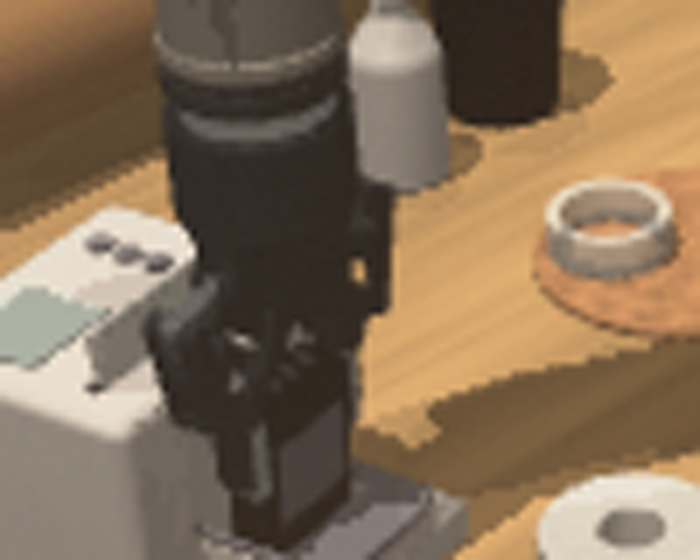

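View pics/w15.png

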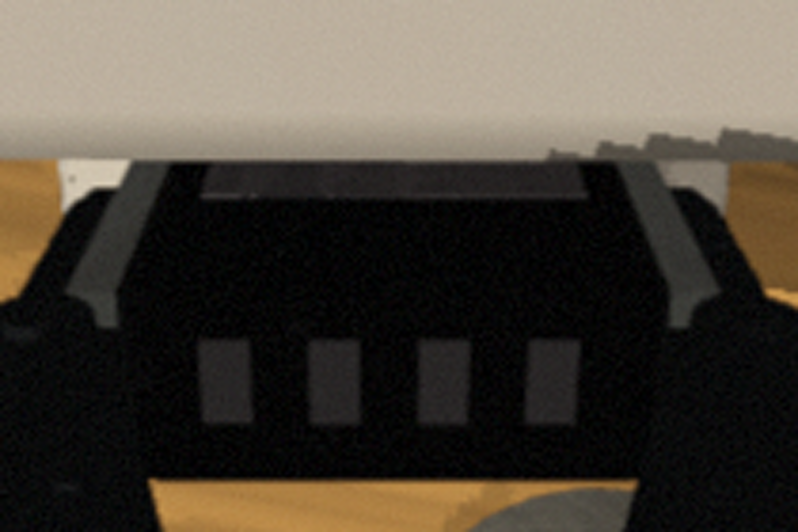

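View pics/w10c.png

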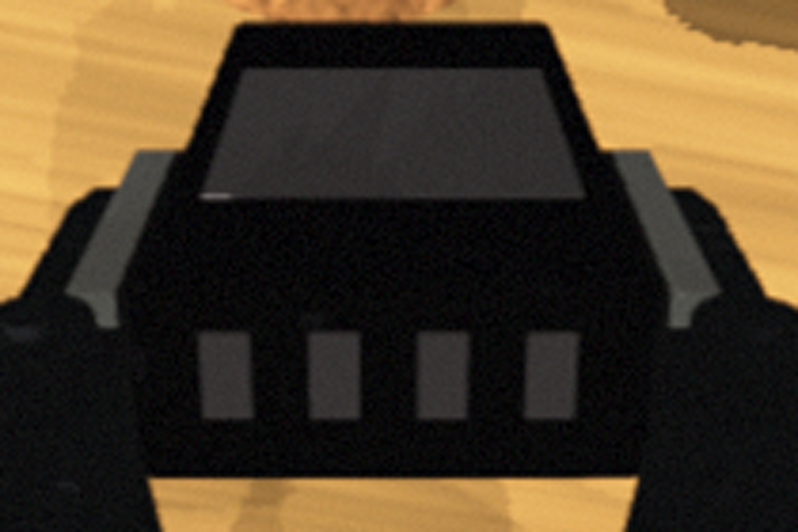

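```bash
python3 - <<'E'
from h import *
q=robot.current_tool_pos(); r=robot.current_eef_rot()
for k in range(3):
    q=q-[0,0,.001]; robot.line_to(q,[180,0,PSI],velocity=.03); robot.pause(.1)
    print(toe(),np.round(robot.current_contact_force(),1),np.round(robot.current_torque(),2))
print(robot.current_time_s())
E
```

```text
(array([-22.4,   1.4,   0.4]), 0.03) [-1.5  0.2  6.3] [-0.16  0.78 -0.06]
(array([-22.3,   1.5,   0.4]), 0.05) [-3.1 -2.  11.8] [-0.41  1.1   0.01]
(array([-22.2,   1.4,   0.3]), 0.07) [-4.5 -2.9 16.2] [-0.74  1.41 -0.01]
40.3667
```

```bash
python3 - <<'E'
from h import *
p,r=tcp(-.0223,.0003,0,yt=.0014); robot.line_to(p,[180,0,PSI],velocity=.03); robot.pause(.1)
print(toe(),np.round(robot.current_contact_force(),1))
fingers.gripper_to(0.85,60); robot.pause(.2)
print(robot.current_finger_gap(),toe(),np.round(robot.current_contact_force(),1))
q=robot.current_tool_pos()
robot.line_to([q[0],q[1],.20],[180,0,PSI],velocity=.1)
save(vision.grab_frame("side"),"s16",(180,170,310,270),6)
robot.move_to([0.44,.300,0.28],[180,0,12]); robot.pause(.15)
T=pose(); np.save("T16.npy",T); f=vision.grab_frame("wrist"); save(f,"w16"); save(f,"w16c",(240,80,420,190),4.4)
print(robot.current_time_s())
E
```

```text
(array([-22.4,   0.8,   0.5]), -0.02) [-2.5 -1.8  6.1]
0.8494570444910945 (array([-22.2,   1.3,   0.2]), 0.0) [-0.4  1.2  0.1]
43.3167
```

View pics/s16.png

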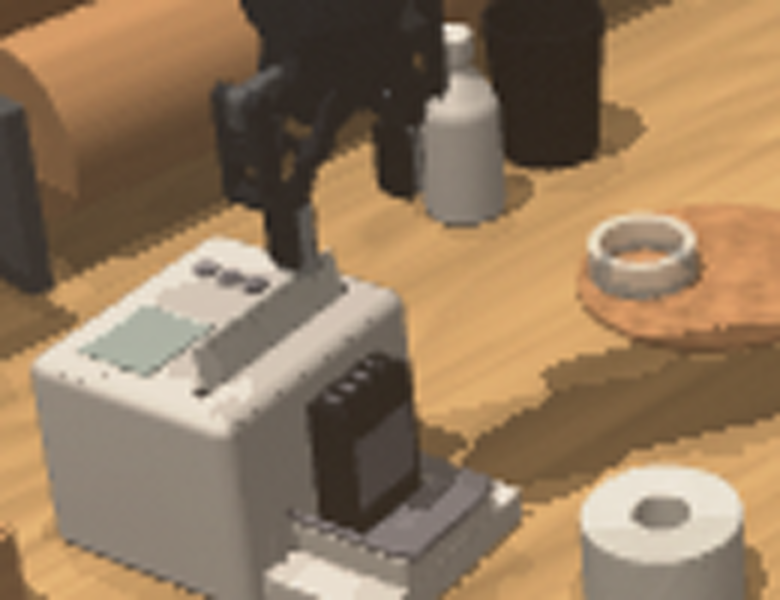

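View pics/w16c.png

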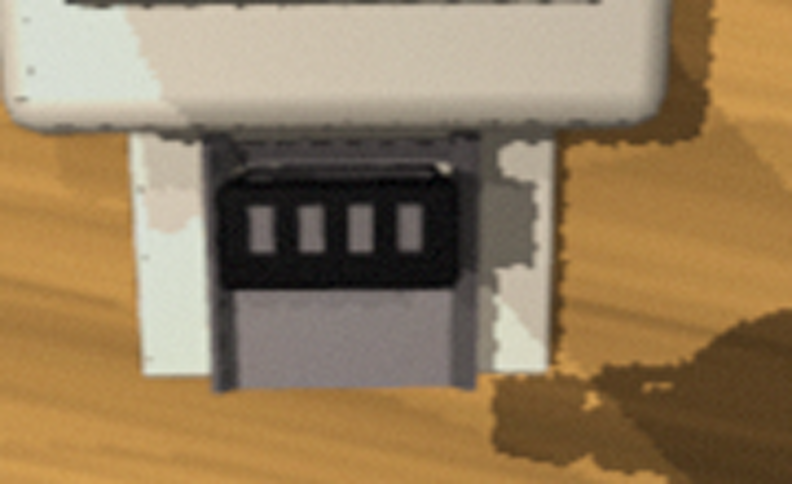

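```bash
python3 - <<'E'
from h import *
T=np.load("T16.npy"); C,K=camw("wrist",T)
c=lambda u,v:np.array([240+u/4.4,80+v/4.4])
uv=[c(220,186),c(459,182),c(457,288),c(222,291)]
L=[(.012,.027,.104),(.012,-.027,.104),(-.012,-.027,.104),(-.012,.027,.104)]
p,res=fit(L,uv,C,K,[.48,.31,12]); R=Rn.from_euler("z",PSI,degrees=True).as_matrix()
print(p,np.round(res,1),1000*(R.T@(np.r_[p[:2],0]-O)))
# lip / base again from this view
nl,nr=p2w(c(142,375),.02,C,K),p2w(c(549,372),.02,C,K); print("base origin",(nl+nr)/2+R@[.045,0,0])
# overlays
def draw(name,cam,T,crop,fx,src):
    C,K=camw(cam,T); g=cv2.imread(src)
    for z0,dz,col in [(.020,0,(0,255,0)),(.026,0,(0,0,255))]:
        P=[(sx*.012,sy*.027,z) for z in (z0,z0+.084) for sx,sy in ((1,1),(1,-1),(-1,-1),(-1,1))]
        q=(w2p(axes(O,PSI,P),C,K)-crop[:2]+.5)*fx-.5
        for i,j in [(0,1),(1,2),(2,3),(3,0),(4,5),(5,6),(6,7),(7,4),(0,4),(1,5),(2,6),(3,7)]:
            if z0==.020: cv2.line(g,tuple(np.int32(q[i].round())),tuple(np.int32(q[j].round())),col,1)
    cv2.imwrite("pics/"+name+".png",g)
draw("o_s","side",None,(180,170),6,"pics/s16.png"); draw("o_w","wrist",T,(240,80),4.4,"pics/w16c.png")
E
```

```text
[ 0.48349172  0.31360956 12.66201752] [[-0.9 -0.5]
 [ 0.4 -0.3]
 [ 0.6  0.5]
 [-0.2  0.4]] [ 2.64033501 -0.07268606  0.        ]
base origin [0.4808554  0.31355449 0.02      ]
```

View pics/o_s.png

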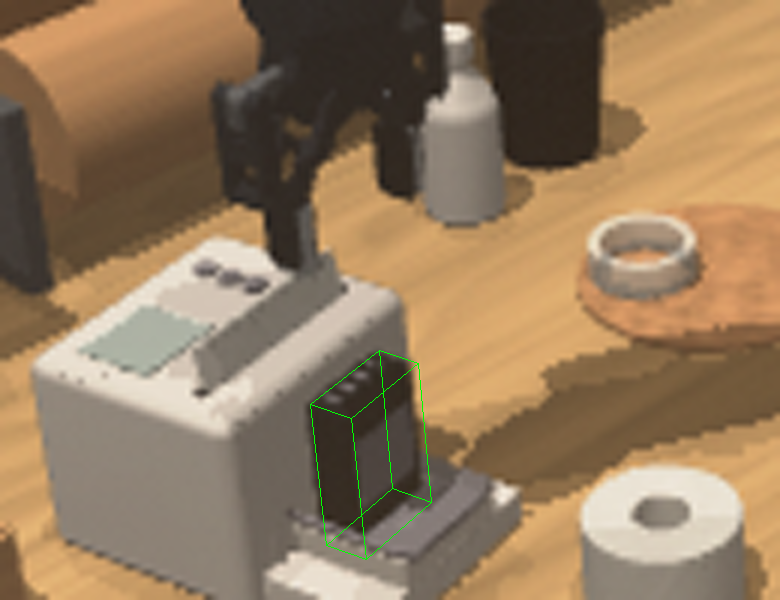

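View pics/o_w.png

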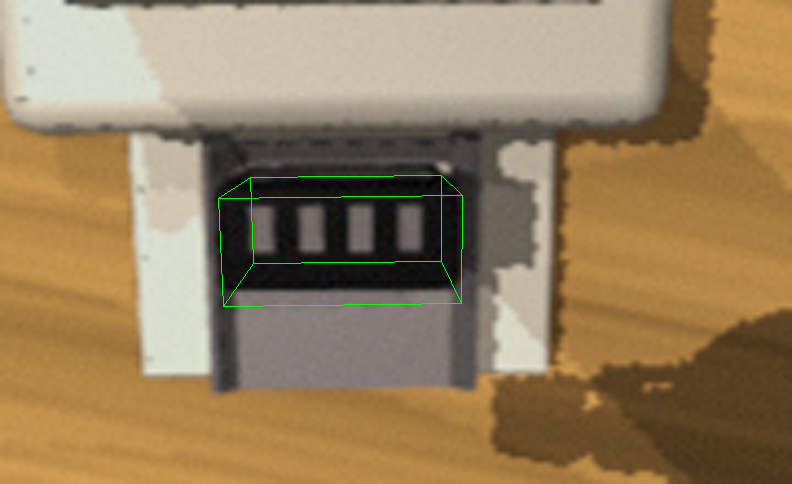

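The overlay shows the battery upright, square and under the lip, about 2.6 mm toward +x, which is inside the 6 mm limit. To verify height I'll touch its top lightly with closed fingers, expecting TCP z ≈ 0.121.

```bash
python3 - <<'E'
from h import *
fingers.gripper_to(0.0,40)
R=Rn.from_euler("z",PSI,degrees=True).as_matrix()
p=O+R@[.002,0,0]
robot.move_to([p[0],p[1],.18],[180,0,PSI]); cmd,cr=goto([p[0],p[1],.135],[180,0,PSI],v=.1); f0=robot.current_contact_force()
print(robot.line_to([cmd[0],cmd[1],.110],cr,velocity=.02,f_stop=5)); print(robot.current_tool_pos(),robot.current_contact_force()-f0)
q=robot.current_tool_pos()
robot.line_to([cmd[0],cmd[1],q[2]-.002],cr,velocity=.02); robot.pause(.1); print(robot.current_tool_pos(),robot.current_contact_force()-f0)
robot.line_to([cmd[0],cmd[1],.20],cr,velocity=.1)
robot.move_to([0.44,.300,0.28],[180,0,12]); robot.pause(.15)
T=pose(); np.save("T17.npy",T); f=vision.grab_frame("wrist"); save(f,"w17"); save(f,"w17c",(240,80,420,190),4.4)
save(vision.grab_frame("side"),"s17",(180,170,310,270),6)
print(robot.current_time_s())
E
```

```text
True
[0.48274155 0.31346642 0.12121738] [ 0.26713713 -0.09960887  3.86354565]
[0.48336227 0.31377918 0.1212845 ] [-1.11194237 -1.86517039 10.44368582]
48.5833
```

View pics/w17c.png

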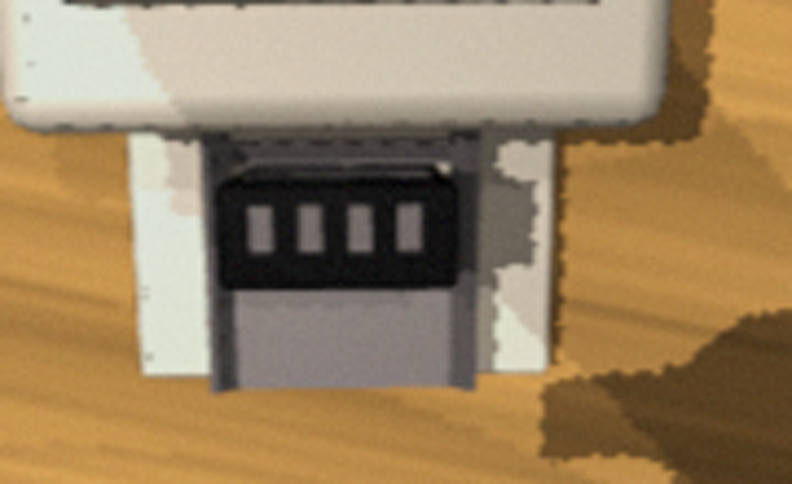

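View pics/s17.png

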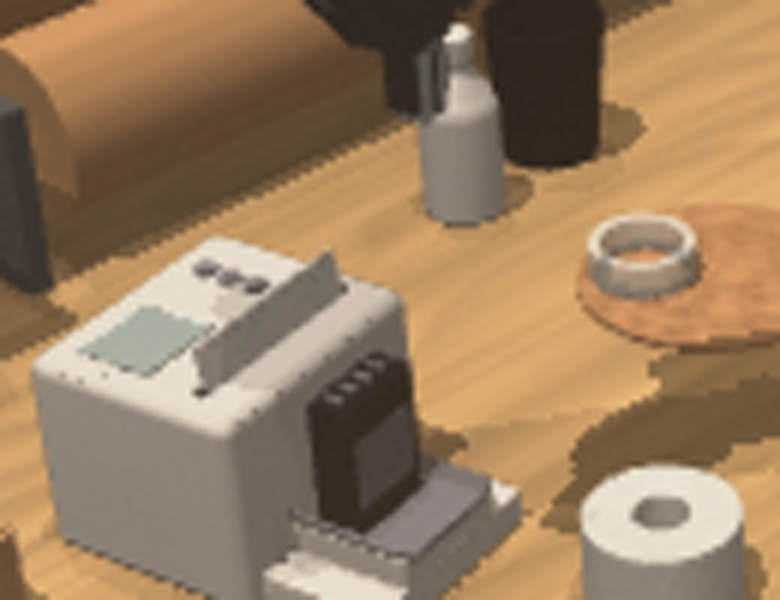

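The top was touched at tip height 104.2 mm (104 expected) and the battery did not move. Handing the job in.

```bash
python3 - <<'E'
from h import *
print(workorder.close_job(), robot.current_time_s())
E
```

```text
the job is handed in; nothing more can be done
the job is handed in; nothing more can be done
```

The battery is in the printer's bay, upright, fully down and let go, and the job was handed in at about 49 s of the 72 s. I saw no other object on the bench move in the pictures.

I pressed the battery in the charger until it sprang up and lifted it out by its broad faces. I stood it on the free side of the left-hand mat and let go. Then I took it by its narrow edges, leaned it 24°, hooked the toe under the lip and straightened it.

**Last checks:**
- **Height:** touching the battery's top gave 104.2 mm, against 104 mm expected for fully down. It did not move when pressed with about 10 N.
- **Position from the wrist camera:** yaw was within about 0.1° of the printer's, y was about 0 mm off, and x was about 2.6 mm toward the printer. The limit on x and y is 6 mm.

**What disagreed:**
- **Force on straightening:** at 6° to 0° of lean a force of up to about 13 N pushed the tool back. It was probably the battery's rear edge on the sill, and it cleared as I lowered the battery.
- **x position:** the arm's own readings put the battery at about 0 mm in x, against the camera's +2.6 mm. I did not resolve the difference; both are within tolerance.

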